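# Release the eccentric lock, run the bottle shuttle home and lock it

### The job

On the capping-machine base, push the eccentric cam's lever right round to the cam's low point so that the shuttle is free, then push the shuttle, with the bottle standing on it, forward until it is fully home against the end stop. Then push the lever all the way back to the high point to lock the shuttle there. Nothing is to be picked up: do not touch the bottle, keep it standing in its nest, and leave the other things where they are.

Things in the scene. Friction and masses are not known exactly. Their poses are not given: they have to be found in the camera images.
- capper_base: Grey base plate of a capping machine, fixed on the table, 385 (x) x 345 (y) x 10 mm. x is the shuttle's forward direction, z up. Origin on its underside, on the shuttle's centre line; the plate spans x -125 to +260, y -192 to +152 mm. On it: blue end stop (face at x = +152, 34 mm above the table), behind it a flange with four studs (x 186 to 252, 54 mm above the table).
- cam_axis (a point): Vertical axis of the eccentric cam, at x = 0, y = -90 mm of capper_base (right of the shuttle, looking forward), 46 mm above the table; frame parallel to capper_base. The cam is a steel disc, 64 mm diameter, 20 to 32 mm above the table, centred 14 mm off this axis. Two 8 mm dowels, 44 mm above the table, at x = -55 and +55, y = -78 mm of capper_base, mark the ends of the lever's swing.
- cam_handle (a point): Middle of the upright black cylindrical handle at the end of the cam's flat steel lever: 20 mm diameter, 52 mm tall, from 43 to 95 mm above the table; this point is 69 mm above the table and 85 mm from the cam's axis. The lever under it (16 mm wide) is 34 to 42 mm above the table; its round eye under the handle is 23 mm in diameter and 33 to 43 mm above the table.
- cam (a joint): Cam angle, 0 to 3.14 rad, stops at both ends, growing counter-clockwise from above. 0 = high point, locked: lever points backward (-x of capper_base) and the disc blocks the lug on the shuttle's side. Turning sweeps the handle round the outer (-y) side. 3.14 = low point, free: lever points forward (+x); the lug clears above about 2.35. Stays where left; takes about 3 N at the handle.
- push_plate (a point): On the shuttle: middle (across) of the rear (-x) face of the upright steel push plate, 68 mm above the table. The plate is 50 mm wide (y), 5 mm thick, 32 to 78 mm above the table; the shuttle's flat bed (84 mm wide, top 32 mm above the table) reaches 28 mm further back below it. The bottle's axis is 63 mm ahead of this face. Frame parallel to capper_base; moves with the shuttle.
- shuttle (a joint): How far the shuttle has been pushed forward along capper_base's x, in m: 0 = loading position (start), 0.102 = home against the end stop. Sliding takes about 3 N; it stays where it is left. With the cam at its high point it stops after about 0.011.
- nest (a point): Centre of the floor of the blue round bottle nest on the shuttle (68 mm outside diameter, rim 18 mm above its floor); floor 36 mm above the table. Moves with the shuttle.
- bottle: Small white bottle with a black cap standing loose in the nest: 44 mm diameter, 72 mm tall (top 108 mm above the table). Origin at the centre of its underside, z up. Not to be touched.
- spare_bottle: Bystander: a second bottle of the same kind, standing on the base plate on the +y side of the shuttle. Origin at the centre of its underside.
- tee: Bystander: steel pipe tee, 60 mm long, 45 mm wide, 27 mm high, lying on the base plate on the +y side of the shuttle. Origin below the middle of its run.
- nipple: Bystander: brass pipe nipple, 28 mm diameter, 36 mm tall, standing on the base plate near its front -y corner. Origin at the centre of its underside.
- litre_bottle: Bystander: large white bottle with a black cap, 86 mm diameter, 225 mm tall, standing on the table on the robot's left. Origin at the centre of its underside.
- drill: Bystander: grey cordless drill standing on its battery on the table on the robot's left, about 190 mm tall and 200 mm long. Origin on the table below the middle of it.
- wrench: Bystander: steel wrench, about 180 mm long, lying on the table on the robot's right. Origin at about its middle, at table height.
- screwdriver: Bystander: screwdriver with a yellow handle, about 200 mm long, lying on the table on the robot's right. Origin at about its middle, at table height.

How it is judged:
By the outcome, as a careful person would: the job done as asked, in the order asked, and still so for the second after the job is handed in, with the robot touching nothing.
It also fails if it takes over 61 s, if anything falls off the work surface, if the arm or the gripper's body presses on something with over 40 N, if the wrist force passes 120 N, or if a joint passes its speed limit or range.

### The arm

A 6-joint arm with a two-finger parallel gripper is mounted at the origin on the work surface. World frame = base frame: x ahead of the robot, y to its left, z up, the work surface at z = 0. Lengths are in m, angles in rad, forces in N, time in s.
With the tool pointing down it reaches from about 0.375 to 0.75 m from the base axis. Payload 9 kg.
Tool frame: the origin (TCP) lies between the finger pads; the fingertips stand 17 mm ahead of it and the grasp point (between the pads) lies 2 mm behind it (arm.tip_extent is the distance from the TCP to the fingertips, in m); z points along the fingers, y is the line along which they close (so a half turn about z gives the same grasp; the last joint's range is limited). The gripper opens to 85 mm and grips with 20 to 120 N. Pads are 22 mm wide; open, the fingers measure 114 mm over their backs; the gripper's body (76 mm by 85 mm) begins 54 mm behind the grasp point. The pads swing forward as they close: fully open they stand 13 mm farther back than shut.
Start: joints at [-1.447, 0.104, 0.097, 1.564, 0, 1.353], TCP at [0.201, -0.565, 0.214] pointing down, gripper open.
Joint ranges: [-2.99, 2.99], [-0.84, 1.86], [-1.1, 1.16], [-1.84, 2.11], [-1.51, 1.56], [-3.14, 3.14]. Speed limits (rad/s): [2.22, 2.22, 2.57, 3.14, 3.14, 3.14].

### API

Orientations are given as a unit quaternion [w, x, y, z].
In Python, from bench import arm gives the robot as it stands. The module is installed in compiled form; this text tells all that it offers.
- The arm moves only by the tool move_arm, never from a script. Its argument "motion" is a list of rows, each a list of 7 numbers: the shift along the world's x, y, z in m, then the turn, a rotation vector about the world's x, y, z in rad, then the finger opening in m, from 0 to 0.0854. In form: [[x, y, z, wx, wy, wz, hand], ...]. A call has 1 to 12 rows; each row shifts and turns the commanded pose from where the row before left it; what a row does not reach is not made up. A row lasts 1/12 s, in which the tool goes at most 41.7 mm and 7.16 degrees, less where a joint would pass 70% of its speed; a pose out of reach is approached as far as the arm can. A call with a gripper value outside its range is refused whole. The fingers move at their own pace and stop on an object; the grip force is fixed at half the most. Time passes only in rows, so rows that do not move let the fingers close. It gives the time, the measured TCP pose, the force, the opening and the grip force at its end, in the units of the state.
- arm.observe(): the state, without advancing time (a new reading comes with each control period).
- arm.camera(name): name is "side" or "top" or "wrist"; returns (picture, depth): 420x560x3 uint8, blue, green, red; 420x560 float32, m along the optical axis (not along the pixel's ray), 0 where there is no reading.
- arm.camera_info(name): a dict with "vertical_fov" (degrees; the focal length in pixels is half the picture's height over the tangent of half this angle, whatever the lens; pixels are square), "cx", "cy" (the principal point, pixels), "D" ([k1, k2, p1, p2, k3] as OpenCV has them; the pictures are not rectified), "position" and "attitude" of the camera in the world; the wrist camera has in their place "tool_from_camera" (4x4, takes a point from camera to tool coordinates, whose origin is the TCP and whose axes are the flange's). Camera axes: x right, y up, looking along -z (the intrinsics and any distortion apply to the point x, -y, -z); pixel columns grow to the right and rows downward; lengths in m; the calibration is good to about 2 mm. A picture is of the moment at which its call begins: read the wrist's pose just before it. camera_info takes no time and is no camera call.
- arm.close_job(): hands the job in; it is judged then, once.
The state is a dict: "time": time; "joint_positions": joint angles; "qvel": joint speeds; "joint_torque": joint torques, N m; "position": TCP position; "eef_rot": TCP orientation; "force": force on the tool from outside, world axes, zero at the start; "moment": the same for the moment, N m; "finger_gap": finger opening in m; "grasp_force": force on a finger pad.
Only numpy, scipy, OpenCV 4.12 (cv2) and the standard library are available. Lean on these libraries where they do the work, as an engineer would, in place of code of your own. Each camera call takes 0.05 s, during which the arm holds its last target. There are 200 camera calls.

## Working session

There is one attempt and no reset: what is moved stays moved. The work goes in short steps, Python scripts to look and compute and a tool call to move; the robot and the scene stay as the last step left them, time stands still between calls to the robot, and variables do not carry over. Pictures are saved under pics/ and viewed, at most 10 in all, crops included, and the job is handed in when it is done.

Besides the shell and the picture viewer there is one more tool, called after "Emit:" as a command line: name --pt "numbers of a row" for each row, then --argument value for the rest. move_arm: Moves the arm, as the interface text tells. Its arguments: {"type":"object","properties":{"motion":{"type":"array"}},"required":["motion"]}

```bash
mkdir -p pics
cat > h.py <<'E'
import numpy as np,cv2
from bench import arm
from scipy.spatial.transform import Rotation as R
def cam(n):
    i=arm.camera_info(n); f=210/np.tan(np.radians(i['vertical_fov'])/2)
    K=np.array([[f,0,i['cx']],[0,f,i['cy']],[0,0,1]]); return i,K,np.array(i['D'],float)
E
python3 - <<'E'
from h import *
print(arm.observe())
for n in ['top','side']:
    i,K,D=cam(n);print(n,i)
    p,d=arm.camera(n);cv2.imwrite(f'pics/{n}1.png',cv2.resize(p,(784,588)));np.savez(f'{n}1.npz',p=p,d=d)
E
```

```text
{'time': 0.0, 'joint_positions': array([-1.44670774e+00,  1.04705189e-01,  9.64557608e-02,  1.56390656e+00,
        4.41298545e-05,  1.35311896e+00]), 'qvel': array([ 0.00039087,  0.00198297, -0.00046007,  0.00182089,  0.00017511,
       -0.00012387]), 'joint_torque': array([ 2.05959121e-03, -5.56932664e+01,  5.03647506e+01,  1.71509263e-02,
       -3.34312426e-04,  1.10116844e-06]), 'position': array([ 0.20108049, -0.56491874,  0.21301147]), 'eef_rot': array([-6.78052969e-04,  9.85434773e-01,  1.70052477e-01,  5.38413598e-05]), 'force': array([ 1.19325106,  0.1733442 , -0.63821665]), 'moment': array([0.01686973, 0.05729504, 0.0140781 ]), 'grasp_force': 0.0, 'finger_gap': 0.08541397832592063}
top {'vertical_fov': 43.333023776620834, 'cx': 283.6047720404755, 'cy': 213.04618286353616, 'D': array([-0.07132843,  0.        ,  0.        ,  0.        ,  0.        ]), 'position': array([0.37940556, 0.03717513, 1.74517051]), 'attitude': array([ 0.70871985,  0.03314561, -0.04675565, -0.70315819])}
side {'vertical_fov': 56.79956808179009, 'cx': 281.0661686347883, 'cy': 216.10854827977357, 'D': array([-0.0125646,  0.       ,  0.       ,  0.       ,  0.       ]), 'position': array([0.16594445, 0.83949098, 0.65700983]), 'attitude': array([-0.22138271, -0.11188618,  0.46584957,  0.84938528])}
```

View pics/top1.png

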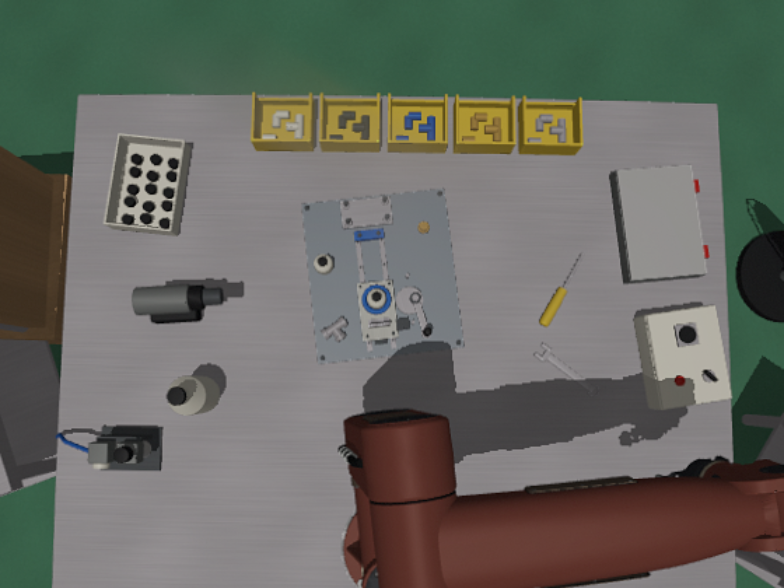

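View pics/side1.png

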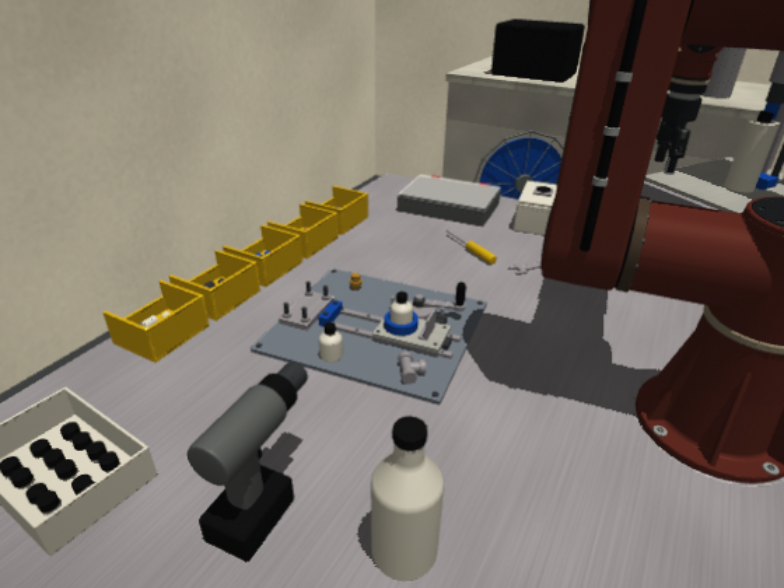

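The top view shows the plate with corners near (303,205), (443,190), (463,343) and (319,362). The cam lever points backward, with its handle near (428,330). I'll enlarge that part.

Run:
```python
from h import *
p=np.load('top1.npz')['p'][130:265,210:340]
cv2.imwrite('pics/crop1.png',cv2.resize(p,None,fx=4.4,fy=4.4,interpolation=cv2.INTER_CUBIC))
```

```text
(no output)
```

View pics/crop1.png

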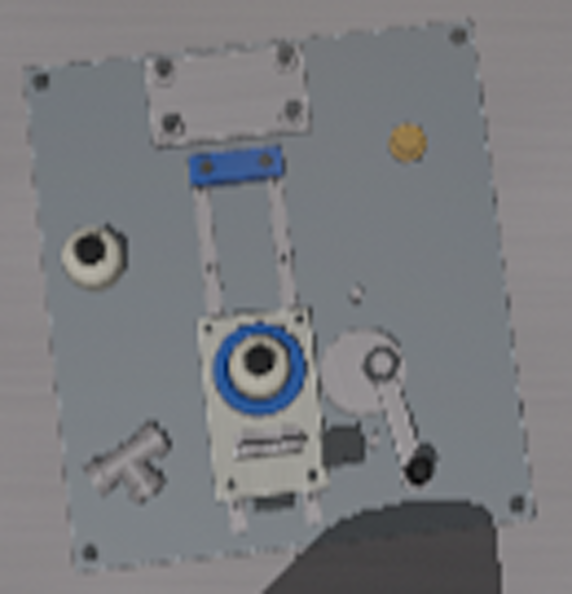

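The enlarged crop shows the plate corners at (24,70), (470,20), (537,518) and (78,570). The cam axis is at (382,363), the handle top at (420,466), the push plate top at about (272,440) and the nest at (260,368).

```bash
cat >> h.py <<'E'
def ray(n,uv):
    i,K,D=cam(n); q=cv2.undistortPoints(np.array(uv,float).reshape(-1,1,2),K,D)[:,0]
    w,x,y,z=i['attitude']; Rm=R.from_quat([x,y,z,w]).as_matrix()
    return np.array(i['position']), (Rm@np.c_[q[:,0],-q[:,1],-np.ones(len(q))].T).T
def atz(n,uv,z):
    o,d=ray(n,uv); return o+d*((np.array(z)-o[2])/d[:,2])[:,None]
E
python3 - <<'E'
from h import *
c=lambda L:[( (u+.5)/4.4-.5+210,(v+.5)/4.4-.5+130) for u,v in L]
W=atz('top',c([(24,70),(470,20),(537,518),(78,570)]),[.01]*4)[:,:2]
M=np.array([[260,152],[260,-192],[-125,-192],[-125,152]])/1e3
mc,wc=M.mean(0),W.mean(0);H=(M-mc).T@(W-wc);th=np.arctan2(H[0,1]-H[1,0],H[0,0]+H[1,1])
r=np.array([[np.cos(th),-np.sin(th)],[np.sin(th),np.cos(th)]]);t=wc-r@mc
print('yaw',th,'t',t,'res',(M@r.T+t-W)*1e3)
P=atz('top',c([(382,363),(420,466),(272,440),(260,368)]),[.046,.095,.078,.054])[:,:2]
print('meas in base',((P-t)@r)*1e3); print(P)
for n,m in dict(axis=(0,-90),d1=(-55,-78),d2=(55,-78),h0=(-85,-90),hm=(0,-175),h1=(85,-90)).items(): print(n,r@np.array(m)/1e3+t)
print('depth',[np.load('top1.npz')['d'][int(v),int(u)] for u,v in c([(420,466),(30,300),(260,360)])])
E
```

```text
yaw 0.12610629258282366 t [0.56433592 0.05237682] res [[ 0.84348581  0.15695988]
 [ 1.1524409  -0.89381935]
 [-0.01101917  0.62927908]
 [-1.98490754  0.10758038]]
meas in base [[ 3.00240217e-01 -8.95776830e+01]
 [-8.14352932e+01 -1.04653380e+02]
 [-4.92501035e+01 -2.38319088e+00]
 [ 6.20312425e+00  2.53290283e-02]]
[[ 0.57590017 -0.03645178]
 [ 0.49670979 -0.06168783]
 [ 0.51577664  0.04381825]
 [ 0.5704866   0.05318213]]
axis [ 0.57565543 -0.0369085 ]
d1 [ 0.51958291 -0.03192127]
d2 [ 0.62870941 -0.01808632]
h0 [ 0.4913304  -0.04759915]
hm [ 0.58634607 -0.12123353]
h1 [ 0.65998045 -0.02621786]
depth [np.float32(1.6602266), np.float32(1.7609172), np.float32(1.6558431)]
```

Emit:
move_arm --pt "0.0165 0.028 0 0 0 0 0.04" --pt "0.0165 0.028 0 0 0 0 0.04" --pt "0.0165 0.028 0 0 0 0 0.04" --pt "0.0165 0.028 0 0 0 0 0.04" --pt "0.0165 0.028 0 0 0 0 0.04" --pt "0.0165 0.028 0 0 0 0 0.04" --pt "0.0165 0.028 0 0 0 0 0.04" --pt "0.0165 0.028 0 0 0 0 0.04" --pt "0.0165 0.028 0 0 0 0 0.04" --pt "0.0165 0.028 0 0 0 0 0.04" --pt "0.0165 0.028 0 0 0 0 0.04" --pt "0.0165 0.028 0 0 0 0 0.04"

```text
time: 1.1
position: [0.3996, -0.2278, 0.2136]
eef_rot: [-0.0, 0.985, 0.17, -0.0]
force: [0.1, -0.7, 0.7]
finger_gap: 0.04
grasp_force: 0.0
```

Emit:
move_arm --pt "0.0165 0.028 0 0 0 0 0.04" --pt "0.0165 0.028 0 0 0 0 0.04" --pt "0.0165 0.028 0 0 0 0 0.04" --pt "0.0165 0.028 0 0 0 0 0.04" --pt "0.0165 0.028 0 0 0 0 0.04" --pt "0.0165 0.028 0 0 0 -0.035 0.04" --pt "0 0 -0.02 0 0 0 0.04" --pt "0 0 -0.02 0 0 0 0.04" --pt "0 0 -0.01 0 0 0 0.04" --pt "0 0 0 0 0 0 0.04"

```text
time: 1.93
position: [0.4966, -0.0607, 0.1611]
eef_rot: [-0.001, 0.988, 0.153, -0.002]
force: [-0.6, -0.5, 0.5]
finger_gap: 0.0399
grasp_force: 0.0
```

Run:
```python
from h import *
s=arm.observe();print(s['position'],s['eef_rot'],s['finger_gap'],s['force'],arm.tip_extent);i,K,D=cam('wrist');T=np.array(i['tool_from_camera']);print(T)
p,d=arm.camera('wrist');cv2.imwrite('pics/w1.png',p);np.savez('w1.npz',p=p,d=d)
w,x,y,z=s['eef_rot'];Rm=R.from_quat([x,y,z,w]).as_matrix()
def proj(P):
    q=np.linalg.inv(T)@np.r_[Rm.T@(np.array(P)-s['position']),1];q=q[:3]*[1,-1,-1]
    return cv2.projectPoints(q.reshape(1,1,3),np.zeros(3),np.zeros(3),K,D)[0].ravel()
for n,P in dict(handle=(.4967,-.0617,.095),axis=(.5757,-.0369,.046),d1=(.5196,-.0319,.044)).items(): print(n,proj(P))
```

```text
[ 0.49662657 -0.06068949  0.16111241] [-0.00103851  0.98824119  0.15288795 -0.00188538] 0.03993045332044909 [-0.64976627 -0.51484046  0.48947973] 0.017
[[ 8.38004179e-05  9.59866500e-01  2.80457297e-01  7.08372374e-02]
 [ 9.99999927e-01  2.39633089e-05 -3.80813730e-04 -6.97626907e-04]
 [-3.72251027e-04  2.80457308e-01 -9.59866428e-01 -1.60554045e-01]
 [ 0.00000000e+00  0.00000000e+00  0.00000000e+00  1.00000000e+00]]
handle [285.70337994 217.3637857 ]
axis [285.89057023 109.77083328]
d1 [262.22891848 168.82451461]
```

View pics/w1.png

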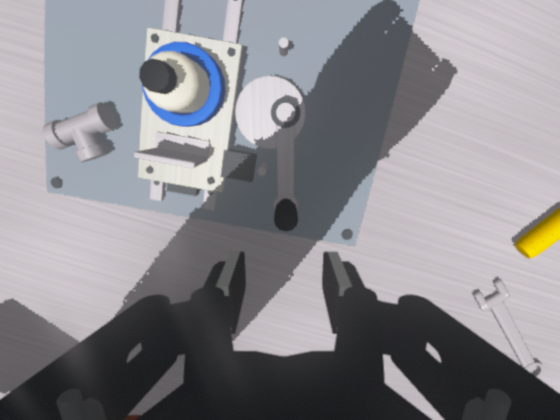

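The wrist view shows the handle top at about (286,212) and the cam axis at (286,112). Both are within 5 px of the positions I predicted, so I can descend around the handle.

Emit:
move_arm --pt "0 0 -0.02 0 0 0 0.04" --pt "0 0 -0.02 0 0 0 0.04" --pt "0 0 -0.02 0 0 0 0.04" --pt "0 0 -0.02 0 0 0 0.034" --pt "0 0 -0.009 0 0 0 0.03" --pt "0 0 0 0 0 0 0.03"

```text
time: 2.48
position: [0.4972, -0.0614, 0.0737]
eef_rot: [-0.001, 0.988, 0.152, -0.001]
force: [0.4, -0.4, 0.7]
finger_gap: 0.0301
grasp_force: 0.0
```

```bash
cat > arc.py <<'E'
import numpy as np,sys
a,b,n,g=map(float,sys.argv[1:5]);C=np.array([.5757,-.0369]);p=np.linspace(a,b,int(n)+1)
q=C+.085*np.c_[np.cos(np.pi+.126+p),np.sin(np.pi+.126+p)];d=np.diff(np.round(q,4),axis=0)
print(q[0],q[-1]);print([[round(x,4),round(y,4),0,0,0,round((b-a)/n,3),g] for x,y in d])
E
python3 arc.py .18 3.18 25 .03
```

```text
[ 0.49464857 -0.06250598] [ 0.65955382 -0.02298825]
[[np.float64(0.0037), np.float64(-0.0095), 0, 0, 0, 0.12, 0.03], [np.float64(0.0048), np.float64(-0.009), 0, 0, 0, 0.12, 0.03], [np.float64(0.0058), np.float64(-0.0084), 0, 0, 0, 0.12, 0.03], [np.float64(0.0067), np.float64(-0.0076), 0, 0, 0, 0.12, 0.03], [np.float64(0.0077), np.float64(-0.0068), 0, 0, 0, 0.12, 0.03], [np.float64(0.0083), np.float64(-0.0058), 0, 0, 0, 0.12, 0.03], [np.float64(0.0091), np.float64(-0.0047), 0, 0, 0, 0.12, 0.03], [np.float64(0.0095), np.float64(-0.0037), 0, 0, 0, 0.12, 0.03], [np.float64(0.0099), np.float64(-0.0025), 0, 0, 0, 0.12, 0.03], [np.float64(0.0101), np.float64(-0.0012), 0, 0, 0, 0.12, 0.03], [np.float64(0.0102), np.float64(-0.0001), 0, 0, 0, 0.12, 0.03], [np.float64(0.0101), np.float64(0.0012), 0, 0, 0, 0.12, 0.03], [np.float64(0.0099), np.float64(0.0024), 0, 0, 0, 0.12, 0.03], [np.float64(0.0096), np.float64(0.0035), 0, 0, 0, 0.12, 0.03], [np.float64(0.0091), np.float64(0.0047), 0, 0, 0, 0.12, 0.03], [np.float64(0.0084), np.float64(0.0057), 0, 0, 0, 0.12, 0.03], [np.float64(0.0077), np.float64(0.0067), 0, 0, 0, 0.12, 0.03], [np.float64(0.0068), np.float64(0.0075), 0, 0, 0, 0.12, 0.03], [np.float64(0.0059), np.float64(0.0084), 0, 0, 0, 0.12, 0.03], [np.float64(0.0049), np.float64(0.0089), 0, 0, 0, 0.12, 0.03], [np.float64(0.0037), np.float64(0.0095), 0, 0, 0, 0.12, 0.03], [np.float64(0.0026), np.float64(0.0099), 0, 0, 0, 0.12, 0.03], [np.float64(0.0014), np.float64(0.0101), 0, 0, 0, 0.12, 0.03], [np.float64(0.0001), np.float64(0.0102), 0, 0, 0, 0.12, 0.03], [np.float64(-0.001), np.float64(0.0101), 0, 0, 0, 0.12, 0.03]]
```

Emit:
move_arm --pt "0.0015 -0.0105 0 0 0 0.12 0.03" --pt "0.0048 -0.009 0 0 0 0.12 0.03" --pt "0.0058 -0.0084 0 0 0 0.12 0.03" --pt "0.0067 -0.0076 0 0 0 0.12 0.03" --pt "0.0077 -0.0068 0 0 0 0.12 0.03" --pt "0.0083 -0.0058 0 0 0 0.12 0.03" --pt "0.0091 -0.0047 0 0 0 0.12 0.03" --pt "0.0095 -0.0037 0 0 0 0.12 0.03" --pt "0.0099 -0.0025 0 0 0 0.12 0.03" --pt "0.0101 -0.0012 0 0 0 0.12 0.03" --pt "0.0102 -0.0001 0 0 0 0.12 0.03" --pt "0.0101 0.0012 0 0 0 0.12 0.03"

```text
time: 3.48
position: [0.5924, -0.1208, 0.0765]
eef_rot: [0.0, 0.64, 0.768, 0.0]
force: [-3.6, 1.5, -1.1]
finger_gap: 0.03
grasp_force: 1.5
```

Emit:
move_arm --pt "0.0096 0.0024 -0.002 0 0 0.12 0.03" --pt "0.0096 0.0035 0 0 0 0.12 0.03" --pt "0.0091 0.0047 0 0 0 0.12 0.03" --pt "0.0084 0.0057 0 0 0 0.12 0.03" --pt "0.0077 0.0067 0 0 0 0.12 0.03" --pt "0.0068 0.0075 0 0 0 0.12 0.03" --pt "0.0059 0.0084 0 0 0 0.12 0.03" --pt "0.0049 0.0089 0 0 0 0.12 0.03" --pt "0.0037 0.0095 0 0 0 0.12 0.03" --pt "0.0026 0.0099 0 0 0 0.12 0.03" --pt "0.0014 0.0101 0 0 0 0.12 0.03"

```text
time: 4.4
position: [0.6623, -0.0438, 0.0748]
eef_rot: [0.001, 0.035, 0.999, -0.001]
force: [-2.1, -2.3, -1.4]
finger_gap: 0.0301
grasp_force: 1.5
```

Emit:
move_arm --pt "0.0001 0.006 0 0 0 0.1 0.03" --pt "-0.0003 0.003 0 0 0 0 0.03" --pt "0 0.0 0 0 0 0 0.03"

```text
time: 4.65
position: [0.6625, -0.0343, 0.0747]
eef_rot: [0.001, -0.011, 1.0, -0.0]
force: [0.0, 0.6, 0.9]
finger_gap: 0.0304
grasp_force: 0.2
```

Emit:
move_arm --pt "0 0.004 0 0 0 0.04 0.03" --pt "0 0.004 0 0 0 0.04 0.03" --pt "-0.0005 0.004 0 0 0 0 0.03" --pt "0 0 0 0 0 0 0.03"

```text
time: 4.98
position: [0.6616, -0.0223, 0.0741]
eef_rot: [0.001, -0.051, 0.999, -0.0]
force: [1.7, -2.6, 1.8]
finger_gap: 0.0297
grasp_force: 1.0
```

Emit:
move_arm --pt "0 0.002 0 0 0 0 0.03" --pt "0 0.002 0 0 0 0 0.03" --pt "0 0 0 0 0 0 0.03"

```text
time: 5.23
position: [0.6614, -0.0206, 0.0737]
eef_rot: [0.0, -0.051, 0.999, -0.002]
force: [-0.4, -12.8, 2.8]
finger_gap: 0.0302
grasp_force: 6.0
```

Emit:
move_arm --pt "0 -0.006 0 0 0 0 0.036" --pt "0 0 0.029 0 0 0 0.036" --pt "0 0 0.029 0 0 0 0.036" --pt "0 0 0.029 0 0 0 0.036" --pt "0 0 0.029 0 0 0 0.03" --pt "-0.028 0.0095 0 0 0 0.024 0.01" --pt "-0.028 0.0095 0 0 0 0 0.01" --pt "-0.028 0.0095 0 0 0 0 0.01" --pt "-0.028 0.0095 0 0 0 0 0.01" --pt "-0.028 0.0095 0 0 0 0 0.01" --pt "-0.028 0.0095 0 0 0 0 0.01" --pt "-0.028 0.0095 0 0 0 0 0.01"

```text
time: 6.23
position: [0.4631, 0.0431, 0.1883]
eef_rot: [-0.0, -0.064, 0.998, 0.001]
force: [-1.0, 0.2, 1.1]
finger_gap: 0.0096
grasp_force: 0.0
```

Run:
```python
from h import *
print(arm.observe()['position'])
p,d=arm.camera('side');cv2.imwrite('pics/s2.png',cv2.resize(p[170:300,160:370],None,fx=3.7,fy=3.7,interpolation=cv2.INTER_CUBIC))
```

```text
[0.46308167 0.04313711 0.18832712]
```

View pics/s2.png

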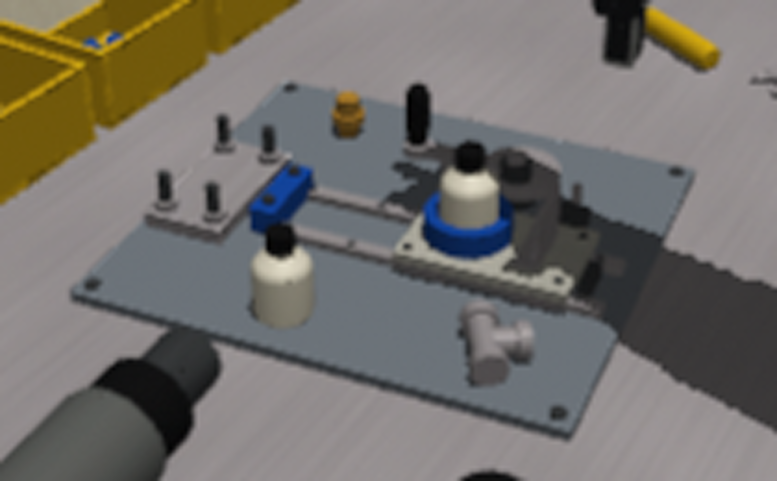

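The side view shows the lever now pointing forward, with the handle at (417,115). The bottle is still standing in the nest at (468,200). Next I'll descend behind the push plate and push.

Emit:
move_arm --pt "0 -0.003 -0.024 0 0 0 0.01" --pt "0 0 -0.024 0 0 0 0.01" --pt "0 0 -0.024 0 0 0 0.01" --pt "0 0 -0.024 0 0 0 0.01" --pt "0 0 -0.024 0 0 0 0.01" --pt "0 0 0 0 0 0 0.01" --pt "0.0079 0.001 0 0 0 0 0.01" --pt "0.0079 0.001 0 0 0 0 0.01" --pt "0.004 0.0005 0 0 0 0 0.01" --pt "0.004 0.0005 0 0 0 0 0.01" --pt "0.004 0.0005 0 0 0 0 0.01"

```text
time: 7.2
position: [0.4931, 0.0429, 0.0696]
eef_rot: [0.0, -0.064, 0.998, 0.0]
force: [0.6, 0.4, -1.3]
finger_gap: 0.0101
grasp_force: 0.0
```

Emit:
move_arm --pt "0.003 0.0004 0 0 0 0 0.01" --pt "0.003 0.0004 0 0 0 0 0.01" --pt "0.003 0.0004 0 0 0 0 0.01" --pt "0.003 0.0004 0 0 0 0 0.01"

```text
time: 7.53
position: [0.5048, 0.0445, 0.0689]
eef_rot: [-0.0, -0.065, 0.998, 0.0]
force: [0.1, 0.1, -0.6]
finger_gap: 0.0101
grasp_force: 0.0
```

Emit:
move_arm --pt "0.003 0.0004 0 0 0 0 0.01" --pt "0.003 0.0004 0 0 0 0 0.01" --pt "0.003 0.0004 0 0 0 0 0.01"

```text
time: 7.78
position: [0.5138, 0.0457, 0.0688]
eef_rot: [-0.0, -0.065, 0.998, 0.0]
force: [0.8, 0.0, 0.1]
finger_gap: 0.0097
grasp_force: 0.0
```

Run:
```python
from h import *
p,d=arm.camera('side');a=cv2.resize(p[190:280,230:350],None,fx=5,fy=5,interpolation=cv2.INTER_CUBIC)
cv2.imwrite('pics/s3.png',a)
```

```text
(no output)
```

View pics/s3.png

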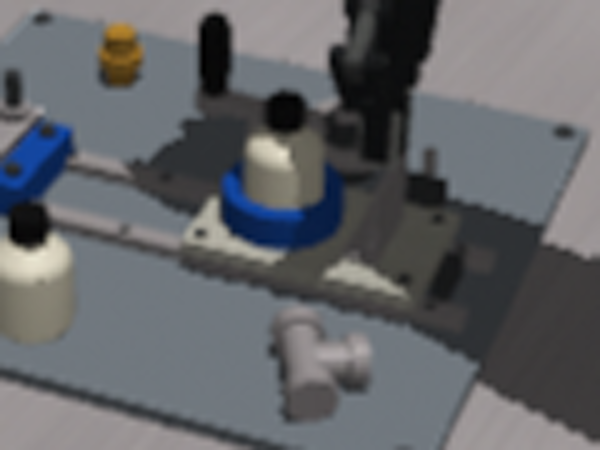

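The side view shows the gripper at about (385,130), beside the plate at (395,110)–(365,260). It's unclear whether they touch, so I'll check the depth.

Run:
```python
from h import *
th=.1261;r=np.array([[np.cos(th),-np.sin(th)],[np.sin(th),np.cos(th)]]);t=[.5643,.0524]
vv,uu=np.mgrid[0:420,0:560]
def cloud(n,d):
    o,dr=ray(n,np.c_[uu.ravel(),vv.ravel()]); i=cam(n)[0]
    P=o+dr*d.ravel()[:,None]; B=(P[:,:2]-t)@r*1e3; return np.c_[B,P[:,2]*1e3][d.ravel()>0],np.flatnonzero(d.ravel()>0)
for lab,n,d in [('side0','side',np.load('side1.npz')['d']),('top0','top',np.load('top1.npz')['d']),('sideN','side',arm.camera('side')[1])]:
    B,ix=cloud(n,d); m=(B[:,2]>45)&(B[:,2]<80)&(abs(B[:,1])<32)&(B[:,0]>-110)&(B[:,0]<-28)
    o=np.argsort(B[m,1]); print(lab,m.sum());print(np.c_[B[m],uu.ravel()[ix[m]],vv.ravel()[ix[m]]][o][::max(1,m.sum()//22)].round().astype(int).tolist())
```

```text
side0 93
[[-58, -25, 54, 311, 227], [-59, -22, 60, 311, 226], [-58, -20, 47, 310, 230], [-57, -16, 76, 310, 222], [-55, -13, 77, 309, 222], [-58, -10, 47, 309, 232], [-59, -7, 53, 309, 231], [-58, -4, 77, 309, 224], [-28, -2, 54, 298, 229], [-58, 0, 47, 308, 234], [-59, 2, 55, 308, 232], [-55, 4, 78, 307, 225], [-59, 6, 74, 308, 227], [-58, 8, 46, 307, 236], [-28, 12, 47, 296, 234], [-59, 13, 62, 307, 232], [-59, 14, 70, 307, 230], [-59, 20, 60, 306, 234], [-57, 22, 48, 305, 238], [-57, 22, 58, 305, 235], [-57, 23, 62, 305, 234], [-59, 24, 76, 306, 230], [-55, 25, 62, 304, 234], [-58, 27, 58, 305, 236]]
top0 29
[[-56, -23, 74, 278, 231], [-58, -22, 68, 278, 232], [-40, -21, 47, 277, 227], [-56, -19, 78, 277, 231], [-58, -19, 70, 277, 232], [-55, -16, 80, 276, 231], [-58, -16, 70, 276, 232], [-55, -13, 76, 275, 231], [-55, -10, 80, 274, 231], [-58, -10, 46, 274, 233], [-58, -6, 46, 273, 233], [-58, -3, 54, 272, 233], [-53, -1, 79, 271, 231], [-28, 0, 48, 270, 224], [-58, 0, 56, 271, 233], [-56, 3, 74, 270, 232], [-28, 3, 52, 269, 224], [-59, 3, 71, 270, 233], [-56, 6, 75, 269, 232], [-28, 6, 57, 268, 224], [-58, 6, 65, 269, 233], [-55, 9, 75, 268, 232], [-58, 10, 72, 268, 233], [-58, 13, 71, 267, 233], [-57, 16, 70, 266, 233], [-54, 19, 79, 265, 232], [-54, 22, 78, 264, 232], [-53, 25, 75, 263, 232], [-58, 26, 56, 263, 234]]
sideN 90
[[-58, -24, 58, 311, 226], [-59, -23, 52, 311, 228], [-59, -18, 75, 311, 222], [-59, -14, 48, 310, 231], [-58, -13, 78, 310, 222], [-58, -8, 52, 309, 231], [-57, -6, 79, 309, 223], [-59, -4, 61, 309, 229], [-29, -2, 54, 298, 229], [-58, 2, 58, 308, 231], [-58, 3, 62, 308, 230], [-58, 4, 73, 308, 227], [-29, 7, 53, 297, 231], [-55, 12, 77, 306, 227], [-58, 13, 72, 307, 229], [-59, 15, 77, 307, 228], [-59, 19, 53, 306, 236], [-59, 21, 61, 306, 234], [-57, 22, 48, 305, 238], [-54, 23, 61, 304, 234], [-56, 23, 78, 305, 229], [-57, 24, 60, 305, 235], [-56, 26, 47, 304, 239]]
```

Run:
```python
from h import *
s=arm.observe();print(s['position'],s['force'],s['time'])
th=.1261;r=np.array([[np.cos(th),-np.sin(th)],[np.sin(th),np.cos(th)]]);t=[.5643,.0524]
vv,uu=np.mgrid[0:420,0:560]
d=arm.camera('side')[1];o,dr=ray('side',np.c_[uu.ravel(),vv.ravel()])
P=o+dr*d.ravel()[:,None];B=np.c_[(P[:,:2]-t)@r,P[:,2]]*1e3
for v in range(190,234,3): print(v,[tuple(B[v*560+u].round().astype(int)) for u in range(296,320,3)])
w=arm.camera('wrist')[0];cv2.imwrite('pics/w2.png',w)
```

```text
[0.51398162 0.04569978 0.06881913] [ 0.06089657 -0.59980094  0.72489717] 7.8833
190 [(np.int64(81), np.int64(-298), np.int64(2)), (np.int64(-33), np.int64(19), np.int64(187)), (np.int64(-47), np.int64(38), np.int64(200)), (np.int64(-54), np.int64(36), np.int64(201)), (np.int64(-61), np.int64(35), np.int64(202)), (np.int64(-63), np.int64(15), np.int64(192)), (np.int64(-71), np.int64(16), np.int64(194)), (np.int64(-63), np.int64(-42), np.int64(163))]
193 [(np.int64(74), np.int64(-279), np.int64(1)), (np.int64(-33), np.int64(18), np.int64(178)), (np.int64(-48), np.int64(40), np.int64(193)), (np.int64(-55), np.int64(38), np.int64(193)), (np.int64(-62), np.int64(36), np.int64(194)), (np.int64(-64), np.int64(17), np.int64(185)), (np.int64(-71), np.int64(14), np.int64(185)), (np.int64(-63), np.int64(-45), np.int64(152))]
196 [(np.int64(68), np.int64(-263), np.int64(-1)), (np.int64(57), np.int64(-262), np.int64(2)), (np.int64(-50), np.int64(45), np.int64(188)), (np.int64(-55), np.int64(39), np.int64(186)), (np.int64(-62), np.int64(33), np.int64(184)), (np.int64(-64), np.int64(16), np.int64(1
[... 3851 characters left out ...]
.int64(54)), (np.int64(-21), np.int64(-35), np.int64(31)), (np.int64(-30), np.int64(-35), np.int64(34)), (np.int64(-56), np.int64(24), np.int64(78)), (np.int64(-59), np.int64(6), np.int64(68)), (np.int64(-54), np.int64(-44), np.int64(35)), (np.int64(-61), np.int64(-51), np.int64(32)), (np.int64(-69), np.int64(-53), np.int64(33))]
232 [(np.int64(-27), np.int64(11), np.int64(52)), (np.int64(-27), np.int64(-18), np.int64(34)), (np.int64(-34), np.int64(-23), np.int64(32)), (np.int64(-56), np.int64(23), np.int64(68)), (np.int64(-59), np.int64(3), np.int64(56)), (np.int64(-58), np.int64(-32), np.int64(33)), (np.int64(-65), np.int64(-36), np.int64(32)), (np.int64(-73), np.int64(-39), np.int64(32))]
```

View pics/w2.png

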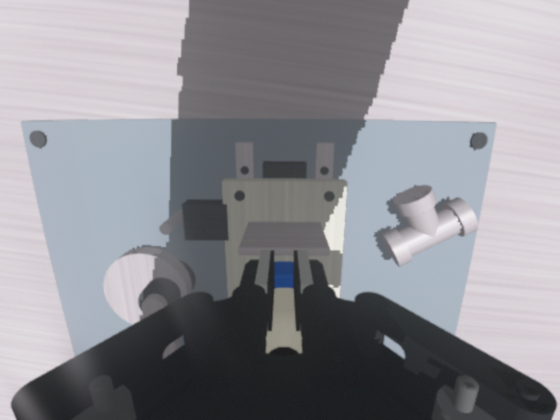

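The side depth shows the fingertips at about z 0.086, above the plate top at 0.078, so they have passed over it without touching. I'll use the wrist depth to check the TCP height.

Run:
```python
from h import *
s=arm.observe();i,K,D=cam('wrist');T=np.array(i['tool_from_camera']);d=arm.camera('wrist')[1]
w,x,y,z=s['eef_rot'];Rm=R.from_quat([x,y,z,w]).as_matrix()
def pt(u,v):
    q=cv2.undistortPoints(np.array([[[u,v]]],float),K,D)[0,0];c=np.array([q[0],-q[1],-1])*d[v,u]
    tl=(T@np.r_[c,1])[:3]; return tl.round(3),(Rm@tl+s['position']).round(3)
for n,u,v in [('table',60,60),('table',520,60),('plate',210,140),('bed',240,205),('plate top',285,225),('plate face',285,240),('finger L',262,262),('finger R',305,262),('finger R',310,275),('finger L',258,275),('finger',322,290)]: print(n,pt(u,v))
```

```text
table (array([ 0.119, -0.161,  0.069]), array([ 0.417, -0.129, -0.001]))
table (array([0.119, 0.171, 0.068]), array([0.374, 0.2  , 0.001]))
plate (array([ 0.061, -0.052,  0.058]), array([ 0.46 , -0.013,  0.011]))
bed (array([ 0.019, -0.029,  0.036]), array([0.498, 0.015, 0.033]))
plate top (array([0.007, 0.002, 0.029]), array([0.506, 0.046, 0.04 ]))
plate face (array([0.008, 0.001, 0.   ]), array([0.505, 0.046, 0.068]))
finger L (array([ 0.011, -0.009, -0.035]), array([0.503, 0.035, 0.104]))
finger R (array([ 0.012,  0.01 , -0.036]), array([0.5  , 0.054, 0.105]))
finger R (array([ 0.012,  0.012, -0.048]), array([0.501, 0.056, 0.117]))
finger L (array([ 0.012, -0.01 , -0.048]), array([0.503, 0.034, 0.117]))
finger (array([ 0.014,  0.015, -0.064]), array([0.498, 0.058, 0.133]))
```

The TCP height reading is right, so the fingertips actually sit about 17 mm above the TCP, not below it. I'll back off, go lower and push again.

Emit:
move_arm --pt "0 0 0.012 0 0 0 0.01" --pt "-0.0218 -0.0028 0 0 0 0 0.01" --pt "-0.0218 -0.0028 0 0 0 0 0.01" --pt "0 0 0 0 0 0 0.01" --pt "0 0 -0.02 0 0 0 0.01" --pt "0 0 -0.02 0 0 0 0.01" --pt "0 0 0 0 0 0 0.01" --pt "0.006 0.0008 0 0 0 0 0.01" --pt "0.006 0.0008 0 0 0 0 0.01"

```text
time: 8.78
position: [0.4832, 0.0416, 0.0423]
eef_rot: [0.001, -0.064, 0.998, -0.0]
force: [-0.2, -0.1, -0.0]
finger_gap: 0.0099
grasp_force: 0.0
```

Emit:
move_arm --pt "0.003 0.0004 0 0 0 0 0.01" --pt "0.003 0.0004 0 0 0 0 0.01" --pt "0.003 0.0004 0 0 0 0 0.01" --pt "0.003 0.0004 0 0 0 0 0.01" --pt "0.003 0.0004 0 0 0 0 0.01"

```text
time: 9.2
position: [0.4972, 0.0436, 0.041]
eef_rot: [-0.0, -0.065, 0.998, -0.0]
force: [-3.0, -1.3, 1.9]
finger_gap: 0.0102
grasp_force: 1.5
```

Emit:
move_arm --pt "0.003 0.0004 0 0 0 0 0.01" --pt "0.005 0.0006 0 0 0 0 0.01" --pt "0.005 0.0006 0 0 0 0 0.01" --pt "0.005 0.0006 0 0 0 0 0.01" --pt "0.005 0.0006 0 0 0 0 0.01" --pt "0.005 0.0006 0 0 0 0 0.01" --pt "0.005 0.0007 0 0 0 0 0.01" --pt "0.005 0.0006 0 0 0 0 0.01" --pt "0.005 0.0006 0 0 0 0 0.01" --pt "0.005 0.0006 0 0 0 0 0.01" --pt "0.005 0.0007 0 0 0 0 0.01" --pt "0.005 0.0006 0 0 0 0 0.01"

```text
time: 10.2
position: [0.5555, 0.0509, 0.0408]
eef_rot: [-0.0, -0.065, 0.998, 0.0]
force: [-2.0, -1.1, 2.3]
finger_gap: 0.0102
grasp_force: 1.4
```

Emit:
move_arm --pt "0.005 0.0006 0 0 0 0 0.01" --pt "0.005 0.0006 0 0 0 0 0.01" --pt "0.005 0.0006 0 0 0 0 0.01" --pt "0.005 0.0006 0 0 0 0 0.01" --pt "0.004 0.0005 0 0 0 0 0.01" --pt "0.004 0.0005 0 0 0 0 0.01" --pt "0.004 0.0005 0 0 0 0 0.01" --pt "0.003 0.0004 0 0 0 0 0.01" --pt "0.002 0.0003 0 0 0 0 0.01"

```text
time: 10.95
position: [0.5924, 0.0555, 0.0408]
eef_rot: [0.0, -0.065, 0.998, 0.0]
force: [-3.0, -0.8, 1.7]
finger_gap: 0.0099
grasp_force: 1.3
```

Emit:
move_arm --pt "0.0015 0.0002 0 0 0 0 0.01" --pt "0.0015 0.0002 0 0 0 0 0.01"

```text
time: 11.12
position: [0.5951, 0.0558, 0.0408]
eef_rot: [-0.0, -0.065, 0.998, -0.0]
force: [-2.7, -0.6, 1.0]
finger_gap: 0.0101
grasp_force: 1.3
```

Emit:
move_arm --pt "0.0015 0.0002 0 0 0 0 0.01" --pt "0.0015 0.0002 0 0 0 0 0.01"

```text
time: 11.28
position: [0.5969, 0.056, 0.0407]
eef_rot: [-0.001, -0.064, 0.998, -0.0]
force: [-15.0, -3.4, 10.8]
finger_gap: 0.0103
grasp_force: 7.8
```

Emit:
move_arm --pt "0.001 0.0001 0 0 0 0 0.01" --pt "0.001 0.0001 0 0 0 0 0.01"

```text
time: 11.45
position: [0.5969, 0.0561, 0.0408]
eef_rot: [-0.003, -0.064, 0.998, -0.0]
force: [-24.2, -3.2, 15.8]
finger_gap: 0.0103
grasp_force: 12.4
```

Emit:
move_arm --pt "-0.01 -0.0013 0 0 0 0 0.01" --pt "-0.02 -0.0026 0 0 0 0 0.01" --pt "0 0 0.03 0 0 0 0.01" --pt "0 0 0.03 0 0 0 0.01" --pt "0 0 0.03 0 0 0 0.02" --pt "0 0 0.03 0 0 0 0.03" --pt "0 0 0.03 0 0 0 0.04" --pt "0.023 -0.0195 0 0 0 0 0.04" --pt "0.023 -0.0195 0 0 0 0 0.04" --pt "0.023 -0.0195 0 0 0 0 0.04" --pt "0.023 -0.0195 0 0 0 0 0.04" --pt "0 0 0 0 0 0 0.04"

```text
time: 12.45
position: [0.6649, -0.0292, 0.1886]
eef_rot: [-0.0, -0.063, 0.998, -0.0]
force: [0.2, 0.2, 0.0]
finger_gap: 0.0395
grasp_force: 0.0
```

Run:
```python
from h import *
print(arm.observe()['position'])
p=arm.camera('side')[0];cv2.imwrite('pics/s4.png',cv2.resize(p[180:280,200:340],None,fx=5,fy=5,interpolation=cv2.INTER_CUBIC))
```

```text
[ 0.66486725 -0.02918445  0.18860048]
```

View pics/s4.png

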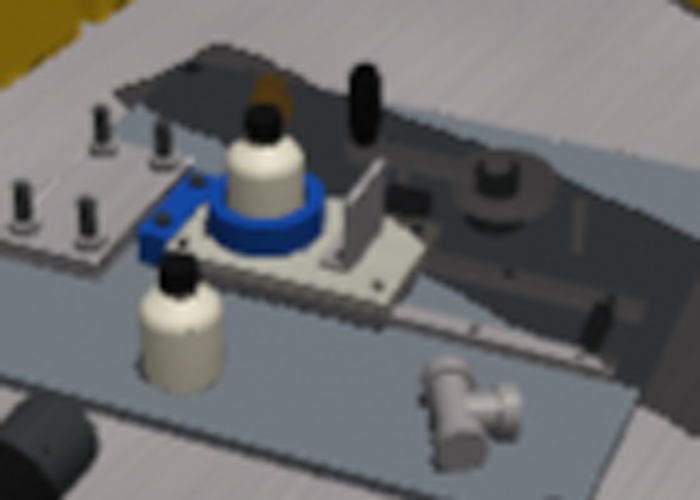

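The side view shows the shuttle against the blue stop, with the bottle upright in its nest at (265,175). The lever still points forward, with the handle at (363,105). Next I'll descend around the handle.

Emit:
move_arm --pt "-0.005 0.003 -0.022 0 0 0 0.04" --pt "0 0 -0.022 0 0 0 0.04" --pt "0 0 -0.022 0 0 0 0.04" --pt "0 0 -0.022 0 0 0 0.04" --pt "0 0 -0.023 0 0 0 0.036" --pt "0 0 -0.022 0 0 0 0.03" --pt "0 0 0 0 0 0 0.03"

```text
time: 13.08
position: [0.6548, -0.0221, 0.0536]
eef_rot: [-0.002, -0.065, 0.998, 0.0]
force: [-1.1, -3.4, -2.6]
finger_gap: 0.0297
grasp_force: 1.6
```

```bash
python3 arc.py 3.14 0.14 25 .03 | sed 's/np.float64//g'
```

```text
[ 0.66004307 -0.02635263] [ 0.49368944 -0.05924431]
[[(0.0007), (-0.0101), 0, 0, 0, -0.12, 0.03], [(-0.0006), (-0.0102), 0, 0, 0, -0.12, 0.03], [(-0.0017), (-0.01), 0, 0, 0, -0.12, 0.03], [(-0.003), (-0.0098), 0, 0, 0, -0.12, 0.03], [(-0.0041), (-0.0093), 0, 0, 0, -0.12, 0.03], [(-0.0052), (-0.0088), 0, 0, 0, -0.12, 0.03], [(-0.0063), (-0.0081), 0, 0, 0, -0.12, 0.03], [(-0.0071), (-0.0072), 0, 0, 0, -0.12, 0.03], [(-0.0079), (-0.0064), 0, 0, 0, -0.12, 0.03], [(-0.0087), (-0.0054), 0, 0, 0, -0.12, 0.03], [(-0.0093), (-0.0043), 0, 0, 0, -0.12, 0.03], [(-0.0096), (-0.0031), 0, 0, 0, -0.12, 0.03], [(-0.01), (-0.002), 0, 0, 0, -0.12, 0.03], [(-0.0102), (-0.0008), 0, 0, 0, -0.12, 0.03], [(-0.0102), (0.0005), 0, 0, 0, -0.12, 0.03], [(-0.01), (0.0016), 0, 0, 0, -0.12, 0.03], [(-0.0098), (0.0029), 0, 0, 0, -0.12, 0.03], [(-0.0094), (0.004), 0, 0, 0, -0.12, 0.03], [(-0.0088), (0.0051), 0, 0, 0, -0.12, 0.03], [(-0.0082), (0.0062), 0, 0, 0, -0.12, 0.03], [(-0.0073), (0.007), 0, 0, 0, -0.12, 0.03], [(-0.0065), (0.0079), 0, 0, 0, -0.12, 0.03], [(-0.0054), (0.0086), 0, 0, 0, -0.12, 0.03], [(-0.0044), (0.0092), 0, 0, 0, -0.12, 0.03], [(-0.0033), (0.0097), 0, 0, 0, -0.12, 0.03]]
```

Emit:
move_arm --pt "0.003 -0.006 0 0 0 0 0.03" --pt "0.003 -0.009 0 0 0 -0.12 0.03" --pt "-0.0006 -0.0102 0 0 0 -0.12 0.03" --pt "-0.0017 -0.01 0 0 0 -0.12 0.03" --pt "-0.003 -0.0098 0 0 0 -0.12 0.03" --pt "-0.0041 -0.0093 0 0 0 -0.12 0.03" --pt "-0.0052 -0.0088 0 0 0 -0.12 0.03" --pt "-0.0063 -0.0081 0 0 0 -0.12 0.03" --pt "-0.0071 -0.0072 0 0 0 -0.12 0.03" --pt "-0.0079 -0.0064 0 0 0 -0.12 0.03" --pt "-0.0087 -0.0054 0 0 0 -0.12 0.03" --pt "-0.0093 -0.0043 0 0 0 -0.12 0.03"

```text
time: 14.08
position: [0.6106, -0.1177, 0.0599]
eef_rot: [0.002, 0.563, 0.826, 0.001]
force: [4.4, -0.3, -2.4]
finger_gap: 0.0298
grasp_force: 1.9
```

Emit:
move_arm --pt "-0.0106 -0.0021 -0.005 0 0 -0.12 0.03" --pt "-0.01 -0.001 0 0 0 -0.12 0.03" --pt "-0.0102 -0.0008 0 0 0 -0.12 0.03" --pt "-0.0102 0.0005 0 0 0 -0.12 0.03" --pt "-0.01 0.0016 0 0 0 -0.12 0.03" --pt "-0.0098 0.0029 0 0 0 -0.12 0.03" --pt "-0.0094 0.004 0 0 0 -0.12 0.03" --pt "-0.0088 0.0051 0 0 0 -0.12 0.03" --pt "-0.0082 0.0062 0 0 0 -0.12 0.03" --pt "-0.0073 0.007 0 0 0 -0.12 0.03" --pt "-0.0065 0.0079 0 0 0 -0.12 0.03"

```text
time: 15.0
position: [0.5092, -0.0868, 0.0552]
eef_rot: [0.002, 0.952, 0.307, 0.001]
force: [0.3, -4.0, 0.4]
finger_gap: 0.0302
grasp_force: 1.9
```

Emit:
move_arm --pt "-0.0054 0.0086 0 0 0 -0.12 0.03" --pt "-0.0044 0.0092 0 0 0 -0.12 0.03" --pt "-0.002 0.004 0 0 0 0 0.03"

```text
time: 15.25
position: [0.497, -0.064, 0.0549]
eef_rot: [0.001, 0.981, 0.191, 0.001]
force: [-1.7, -3.6, 1.6]
finger_gap: 0.0301
grasp_force: 1.7
```

Emit:
move_arm --pt "-0.002 0.005 0 0 0 -0.08 0.03" --pt "-0.0015 0.005 0 0 0 -0.06 0.03" --pt "-0.0015 0.005 0 0 0 0 0.03" --pt "-0.0005 0.0035 0 0 0 0 0.03" --pt "0 0 0 0 0 0 0.03"

```text
time: 15.67
position: [0.4913, -0.0449, 0.0536]
eef_rot: [0.0, 0.992, 0.127, 0.001]
force: [0.2, -0.7, -0.5]
finger_gap: 0.0301
grasp_force: 0.2
```

Emit:
move_arm --pt "0 0.002 0 0 0 0 0.03" --pt "0 0.002 0 0 0 0 0.03" --pt "0 0 0 0 0 0 0.03"

```text
time: 15.92
position: [0.4909, -0.0421, 0.053]
eef_rot: [0.001, 0.992, 0.125, -0.0]
force: [-1.5, -6.7, 3.3]
finger_gap: 0.0301
grasp_force: 3.1
```

Emit:
move_arm --pt "0 0.002 0 0 0 0 0.03" --pt "0 0.001 0 0 0 0 0.03" --pt "0 0 0 0 0 0 0.03"

```text
time: 16.17
position: [0.4909, -0.0418, 0.053]
eef_rot: [0.004, 0.992, 0.125, -0.001]
force: [-1.6, -20.8, 0.2]
finger_gap: 0.03
grasp_force: 9.9
```

Force is up to 21 N with no further travel, so the lever is hard against its stop. I'll centre the fingers, lift clear and check.

Emit:
move_arm --pt "0 -0.006 0 0 0 0 0.036" --pt "0 0 0 0 0 0 0.036" --pt "0 0 0.025 0 0 0 0.036" --pt "0 0 0.03 0 0 0 0.036" --pt "0 0 0.03 0 0 0 0.036" --pt "0 0 0.03 0 0 0 0.036" --pt "-0.01 -0.03 0.02 0 0 0 0.036" --pt "-0.01 -0.03 0 0 0 0 0.036" --pt "-0.01 -0.03 0 0 0 0 0.036" --pt "0 -0.03 0 0 0 0 0.036" --pt "0 -0.03 0 0 0 0 0.036" --pt "0 0 0 0 0 0 0.036"

```text
time: 17.17
position: [0.4605, -0.1979, 0.1872]
eef_rot: [0.0, 0.992, 0.124, -0.0]
force: [-0.1, -0.7, -0.2]
finger_gap: 0.036
grasp_force: 0.0
```

Run:
```python
from h import *
s=arm.observe();print(s['position'],s['force'])
p=arm.camera('top')[0][130:265,210:340];q=arm.camera('side')[0][180:290,200:350]
a=cv2.resize(p,(433,450),interpolation=3);b=cv2.resize(q,(360,264),interpolation=3);c=np.zeros((450,793,3),np.uint8);c[:,:433]=a;c[:264,433:]=b
cv2.imwrite('pics/end.png',c)
```

```text
[ 0.46047918 -0.19793362  0.18716818] [-0.05407321 -0.74643637 -0.17024917]
```

View pics/end.png

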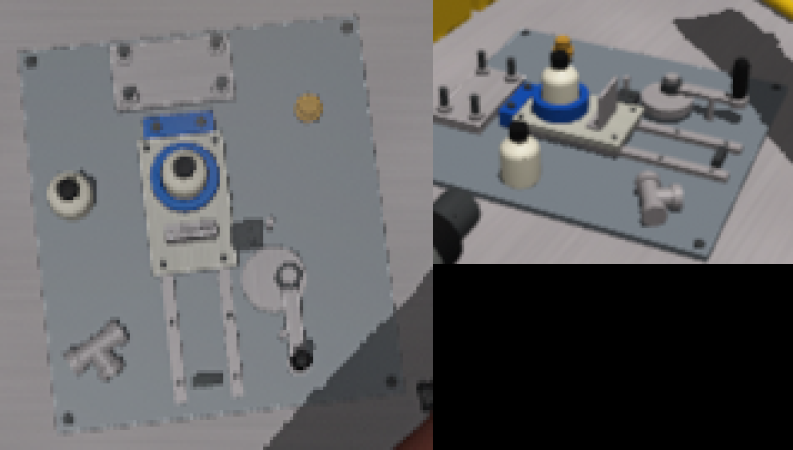

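The final views show the shuttle home against the blue stop and the bottle upright. The lever is back against its dowel, with the handle at (300,357), and the other parts have not moved.

```bash
python3 -c "
from bench import arm
print(arm.close_job())"
```

```text
the job is handed in; nothing more can be done
None
```

The job is handed in at about 17 s of the 61 s allowed: the shuttle is home against the end stop with the bottle standing in its nest, the lever is back at the high point, and the other parts look unmoved in the final pictures.

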